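# Load the lamp burn-in tester and connect its supply

## Task

Put the repaired lamps through burn-in: pull the tester's drawer open by its handle, lay every round lamp lying on the bench flat in the drawer with its boss up, one lamp to a bay, and push the drawer fully shut. Only then connect the supply: push the black bayonet plug on the supply box straight down until it is fully home, and after that twist it clockwise (seen from above) as far as it goes. Leave the clear pot, the screwdriver and the bottle that stand near the work where they are.

Things in the scene. Friction and masses are not known exactly. Their poses are not given: they have to be found in the camera images.
- tester: burn-in tester: low fixed grey steel case, 222 mm wide, 250 mm deep, top at 90 mm, with one white-fronted drawer. Origin: bench level, at the middle of the case's front edge; its x axis points into the case (away from the robot), y to the left along its front, z up. Placed anew each time and turned by up to 0.15 rad
- drawer (a joint): how far the drawer is pulled out, m: 0 shut, 0.200 at its stop; it slides along the tester's -x (towards the robot), starts shut or a little ajar, has about 2 N of friction and stays where it is left. Out by 190 mm or more, all bays lie open from above. Its side and rear walls stand 22 mm above its inner floor, the dividers 14 mm, the front panel 61 mm
- drawer_handle (a point): middle of the drawer's handle: a level round bar 10 mm thick and 110 mm long along the tester's y, 66 mm above the bench and 45 mm in front of the white front panel (40 mm clear behind the bar; the panel is 12 mm thick, its top 81 mm above the bench). Moves with the drawer
- drawer_front (a point): point on the outer face of the drawer's front panel, midway across, level with the drawer's inner floor (20 mm above the bench); moves with the drawer, axes as the tester's. The floor's centre lies 106 mm from here along +x. The inside is 188 x 188 mm, cut by two crossed dividers (4 mm thick) into four 92 mm square bays centred 48 mm either way in x and y from the floor's centre
- lamp0: round white ceiling lamp, three or four of them are there (None if absent): a disc 75 mm across and 20 mm thick with, on top, a round base boss 46 mm across and 20 mm high (40 mm in all) carrying two tiny brass pins 3 mm high; it lies light side down, boss up; 80 to 170 g. Origin: centre of its underside; z axis along its axis, through the boss
- lamp1: round white ceiling lamp, three or four of them are there (None if absent): a disc 75 mm across and 20 mm thick with, on top, a round base boss 46 mm across and 20 mm high (40 mm in all) carrying two tiny brass pins 3 mm high; it lies light side down, boss up; 80 to 170 g. Origin: centre of its underside; z axis along its axis, through the boss
- lamp2: round white ceiling lamp, three or four of them are there (None if absent): a disc 75 mm across and 20 mm thick with, on top, a round base boss 46 mm across and 20 mm high (40 mm in all) carrying two tiny brass pins 3 mm high; it lies light side down, boss up; 80 to 170 g. Origin: centre of its underside; z axis along its axis, through the boss
- lamp3: round white ceiling lamp, three or four of them are there (None if absent): a disc 75 mm across and 20 mm thick with, on top, a round base boss 46 mm across and 20 mm high (40 mm in all) carrying two tiny brass pins 3 mm high; it lies light side down, boss up; 80 to 170 g. Origin: centre of its underside; z axis along its axis, through the boss
- supply: blue supply box fixed to the bench, 130 x 110 mm (x, y), top at 70 mm, with the bayonet plug on top. Origin: centre of its underside; it can be turned up to 0.5 rad
- plug_push (a joint): how far the plug is pushed down, m: starts at about 0 (raised), 0.018 fully home; about 6 N of friction, stays where it is left
- plug_twist (a joint): twist of the plug, rad: 0 at the start, grows clockwise seen from above, 1.05 at its stop (locked); about 0.08 N m of friction, stays where it is left
- plug_grip (a point): middle of the top edge of the plug's grip, on the plug's upright axis, about 137 mm above the bench when raised and 119 mm when home. The grip is an upright bar 64 mm long, 16 mm thick and 32 mm high on a black disc 58 mm across; the bar lies along this point's x axis and turns with the plug
- tub: round clear plastic pot, 72 mm across and 36 mm high, open, with small parts in it; stands among the lamps. Origin: centre of its underside. Not part of the job: leave it alone
- screwdriver: screwdriver 170 mm long with a handle 26 mm thick, lying among the lamps. Origin: under its middle. Not part of the job: leave it alone
- flux: amber bottle, 52 mm across, 100 mm high, standing. Origin: centre of its underside. Not part of the job: leave it alone
There are look-alikes about, which are no part of the job. Leave any blue or turquoise look-alike of the lamp0 alone.

How it is judged:
By the outcome, as a careful person would: the job done as asked, in the order asked, and still so for the second after the job is handed in, with the robot touching nothing.
Of lamp0, lamp1, lamp2, lamp3 only 3 to 4 are there at a start; the rules pass over those that are not, and their reading is None.
At some moment in a run one of lamp0, lamp1, lamp2, lamp3 may be knocked a few centimetres aside while the robot is not near it.
Once in a run the grip may slacken for a moment while it holds something.
It also fails if it takes over 208 s, if anything falls off the work surface, if the arm or the gripper's body presses on something with over 40 N, if the wrist force passes 120 N, or if a joint passes its speed limit or range.

## Robot

A 6-joint arm with a two-finger parallel gripper is mounted at the origin on the work surface. World frame = base frame: x ahead of the robot, y to its left, z up, the work surface at z = 0. Lengths are in mm, angles in rad, forces in N, time in s.
With the tool pointing down it reaches from about 275 to 775 mm from the base axis. Payload 14.6 kg.
Tool frame: the origin (TCP) lies where the fingers leave the gripper's body, on its centre line; the fingertips stand 73 mm ahead of it and the grasp point (between the pads) lies 54 mm ahead of it; z points along the fingers, y is the line along which they close (so a half turn about z gives the same grasp; the last joint's range is limited). The gripper opens to 85 mm and grips with 20 to 120 N. Pads are 22 mm wide; open, the fingers measure 114 mm over their backs; the gripper's body (76 mm by 85 mm) begins 54 mm behind the grasp point. The pads swing forward as they close: fully open they stand 13 mm farther back than shut.
Start: joints at [-1.392, 0.263, -0.048, 1.259, 0, 1.415], TCP at [172.003, -496.028, 303.878] pointing down, gripper open.
Joint ranges: [-2.65, 2.65], [-0.89, 1.7], [-1.18, 1.37], [-2.13, 2.11], [-1.35, 1.29], [-3.14, 3.14]. Speed limits (rad/s): [1.89, 1.89, 2.57, 2.79, 3.14, 3.14].

## Interface

Orientations are given as a rotation vector (axis times angle).
In Python, from plant import robot, eyes gives the robot as it stands.
- The arm moves only by the tool apply_moves, never from a script. Its arguments are lists of equal length, an entry for each row: "jaw": the gripper command: -1 is shut, 1 is fully open, values between are in proportion; "slide": the shift along the tool's x, y, z in mm, a list of three; "angular": the turn, a rotation vector about the tool's x, y, z in degrees, a list of three. In form: {"jaw": [jaw, ...], "slide": [[dx, dy, dz], ...], "angular": [[wx, wy, wz], ...]}. A call has 1 to 10 rows; each row is the pose to reach, as a shift and turn from the pose commanded when the call began, along the tool's axes at that moment; what a row does not reach only later rows make up. A row lasts 1/10 s, in which the tool goes at most 50 mm and 8.59 degrees, less where a joint would pass 70% of its speed; a pose out of reach is approached as far as the arm can. A call with a gripper value outside its range is refused whole. The fingers move at their own pace and stop on an object; "squeeze" is the grip in N (left out, the last holds). Time passes only in rows, so rows that repeat a pose let the fingers close. It gives the time, the measured TCP pose, the force, the opening and the grip force at its end, in the units of the state.
- robot.read_state(): the state, without advancing time (a new reading comes with each control period).
- eyes.read_camera(name): name is "side" or "top"; returns (picture, depth): 420x560x3 uint8, red, green, blue; 420x560 float32, mm along the optical axis (not along the pixel's ray), 0 where there is no reading.
- eyes.calibration(name): a dict with "intrinsics" (3x3 intrinsics, pixels), "cam_to_world" (4x4, takes a point from camera to world coordinates). Camera axes: x right, y down, z forward; pixel columns grow to the right and rows downward; lengths in mm; the calibration is good to about 2 mm. A picture is of the moment at which its call begins. calibration takes no time and is no camera call.
- robot.job_done(): hands the job in; it is judged then, once.
The state is a dict: "time": time; "joints": joint angles; "joint_vel": joint speeds; "tau": joint torques, N m; "eef_pos": TCP position; "tcp_rot": TCP orientation; "contact_force": force on the tool from outside, world axes, zero at the start; "wrist_torque": the same for the moment, N m; "grip_width": finger opening in mm; "finger_force": force on a finger pad.
Only numpy, scipy, OpenCV 4.12 (cv2) and the standard library are available. Lean on these libraries where they do the work, as an engineer would, in place of code of your own. Each camera call takes 0.05 s, during which the arm holds its last target. There are 200 camera calls.

## Working session

There is one attempt and no reset: what is moved stays moved. The work goes in short steps, Python scripts to look and compute and a tool call to move; the robot and the scene stay as the last step left them, time stands still between calls to the robot, and variables do not carry over. Pictures are saved under pics/ and viewed, at most 14 in all, crops included, and the job is handed in when it is done.

Besides the shell and the picture viewer there is one more tool, called after "Emit:" in YAML: its name, and indented under it one key for each argument. apply_moves: Moves the arm, as the interface text tells. Its arguments: {"type":"object","properties":{"jaw":{"type":"array","items":{"type":"number"}},"slide":{"type":"array","items":{"type":"array","items":{"type":"number"}}},"angular":{"type":"array","items":{"type":"array","items":{"type":"number"}}},"squeeze":{"type":"number"}},"required":["jaw","slide","angular"]}

```bash
mkdir -p pics; ls; cat > h.py <<'E'
import numpy as np, cv2
from plant import robot, eyes
def shot(name,fn=None):
    p,d=eyes.read_camera(name)
    if fn: cv2.imwrite('pics/'+fn,cv2.cvtColor(p,cv2.COLOR_RGB2BGR))
    return p,d
def ray(name,u,v):
    c=eyes.calibration(name);K=np.array(c['intrinsics']);T=np.array(c['cam_to_world'])
    r=T[:3,:3]@np.linalg.inv(K)@np.array([u,v,1.]);return T[:3,3],r
def onz(name,u,v,z):
    o,r=ray(name,u,v);return o+r*(z-o[2])/r[2]
def cloud(name,d):
    c=eyes.calibration(name);K=np.array(c['intrinsics']);T=np.array(c['cam_to_world'])
    v,u=np.mgrid[:d.shape[0],:d.shape[1]]
    P=np.stack([(u-K[0,2])/K[0,0]*d,(v-K[1,2])/K[1,1]*d,d],-1)@T[:3,:3].T+T[:3,3]
    P[d==0]=np.nan;return P
E
python3 - <<'E'
from h import *
for n in('top','side'):
    p,d=shot(n,n+'0.png');np.savez('/tmp/%s.npz'%n,p=p,d=d)
    c=eyes.calibration(n);print(n,np.round(c['cam_to_world'],2).tolist(),np.round(c['intrinsics'],1).tolist())
print(robot.read_state())
E
```

```text
pics
top [[0.01, -1.0, 0.03, 418.57], [-1.0, -0.01, -0.02, -12.05], [0.02, -0.03, -1.0, 1271.69], [0.0, 0.0, 0.0, 1.0]] [[435.7, 0.0, 273.4], [0.0, 435.7, 209.3], [0.0, 0.0, 1.0]]
side [[-0.94, -0.18, 0.29, 27.72], [-0.34, 0.49, -0.81, 1164.69], [0.0, -0.86, -0.52, 870.6], [0.0, 0.0, 0.0, 1.0]] [[502.2, 0.0, 279.0], [0.0, 502.2, 209.9], [0.0, 0.0, 1.0]]
{'time': 0.1, 'joints': array([-1.39226075e+00,  2.63477775e-01, -4.88770571e-02,  1.25941465e+00,
       -8.68594885e-06,  1.41549534e+00]), 'joint_vel': array([-0.00070756,  0.0008953 ,  0.00201998, -0.00198585,  0.00050534,
       -0.00021374]), 'tau': array([ 2.67458236e-03, -6.38577461e+01,  3.85065329e+01,  9.98414849e-03,
       -2.41625330e-04,  1.18481114e-05]), 'eef_pos': array([ 171.98623533, -495.83319299,  303.47044944]), 'tcp_rot': array([-3.09696963e+00, -5.21795926e-01,  3.13914267e-05]), 'contact_force': array([-0.10399467, -0.19189617, -0.4913155 ]), 'wrist_torque': array([ 0.02136583, -0.0506343 , -0.0472867 ]), 'finger_force': 0.0, 'grip_width': 85.52512618797813}
```

View pics/top0.png

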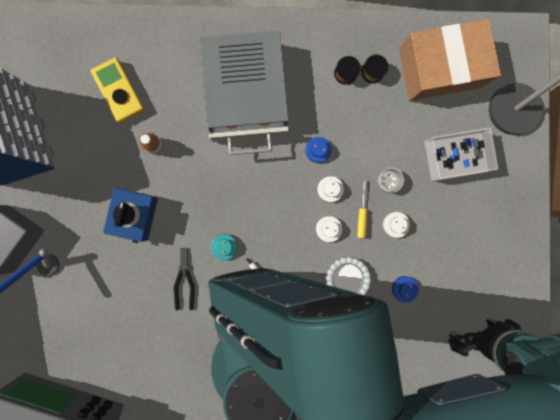

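View pics/side0.png

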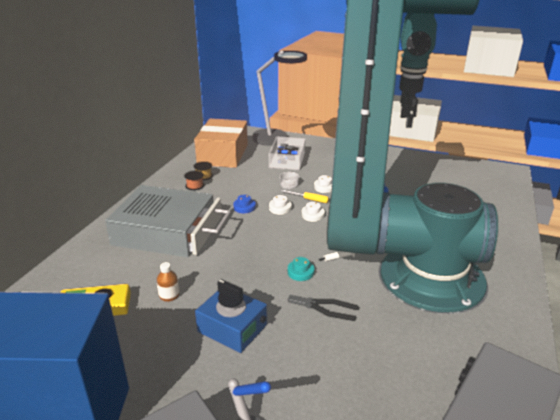

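```bash
python3 - <<'E'
from h import *
p=np.load('/tmp/top.npz')['p'];d=np.load('/tmp/top.npz')['d']
c=cv2.resize(p[130:310,200:440],None,fx=3.3,fy=3.3,interpolation=cv2.INTER_CUBIC)
cv2.imwrite('pics/crop1.png',c[:,:,::-1])
q=np.load('/tmp/side.npz');c2=cv2.resize(q['p'][150:350,180:360],None,fx=3,fy=3,interpolation=cv2.INTER_CUBIC)
cv2.imwrite('pics/crop2.png',c2[:,:,::-1])
P=cloud('top',d)
for u,v in[(331,189),(330,229),(397,225),(348,275),(391,180),(318,150),(405,289),(224,247),(126,213),(250,148),(248,128),(150,142)]:
    print(u,v,P[v,u].round(0))
hsv=cv2.cvtColor(p,cv2.COLOR_RGB2HSV)
w=((hsv[...,1]<40)&(hsv[...,2]>150)).astype(np.uint8)
n,l,s,ce=cv2.connectedComponentsWithStats(w)
for i in range(1,n):
    if s[i,4]>60: print(s[i],ce[i].round(1),onz('top',*ce[i],30).round(0))
E
```

```text
331 189 [nan nan nan]
330 229 [ 401. -194.   39.]
397 225 [ 415. -384.   43.]
348 275 [ 268. -252.   10.]
391 180 [ 546. -377.    4.]
318 150 [ 624. -157.   43.]
405 289 [ 234. -408.   41.]
224 247 [346. 104.  42.]
126 213 [437. 360. 106.]
250 148 [635.  37.  -4.]
248 128 [686.  42.  33.]
150 142 [631. 305.  89.]
[245   0  22   7 105] [255.8   2.5] [1052.   25.   30.]
[272   0  31   7 162] [287.8   2.8] [1053.  -67.   30.]
[ 441   23   29   62 1062] [455.5  53.1] [ 915. -556.   30.]
[208 127  80  11 363] [247.4 131.5] [676.  44.  30.]
[ 424  127   74   54 1916] [458.7 155.2] [ 618. -566.   30.]
[140 134  10  10  72] [144.6 138.4] [652. 336.  30.]
[227 134  44  20 149] [248.  146.9] [632.  42.  30.]
[377 167  27  25 435] [389.9 179.9] [ 544. -367.   30.]
[316 175  26  28 531] [328.7 188.3] [ 517. -191.   30.]
[362 180   4  28  68] [363.3 193.6] [ 503. -290.   30.]
[382 211  26  28 549] [394.8 223.9] [ 417. -381.   30.]
[315 215  26  28 536] [327.1 228.3] [ 402. -187.   30.]
[326 257  44  38 790] [349.9 271.9] [ 279. -254.   30.]
```

View pics/crop1.png

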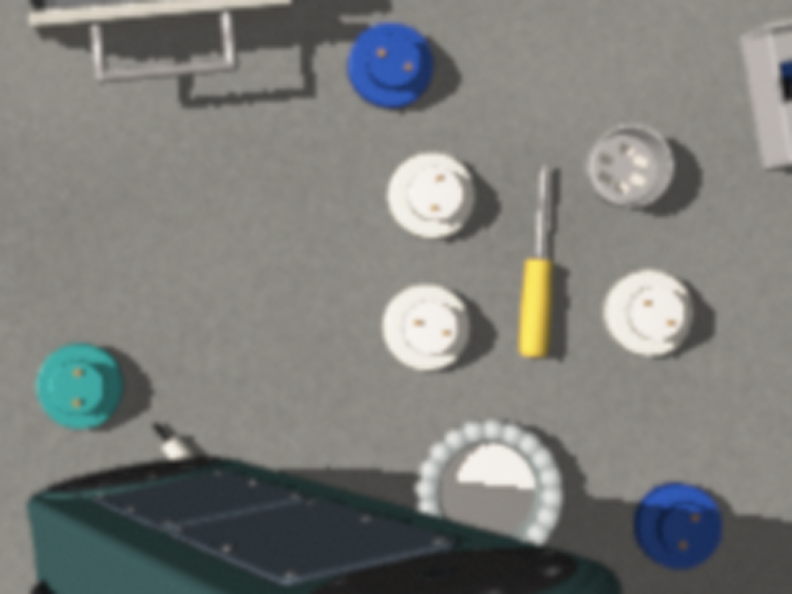

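View pics/crop2.png

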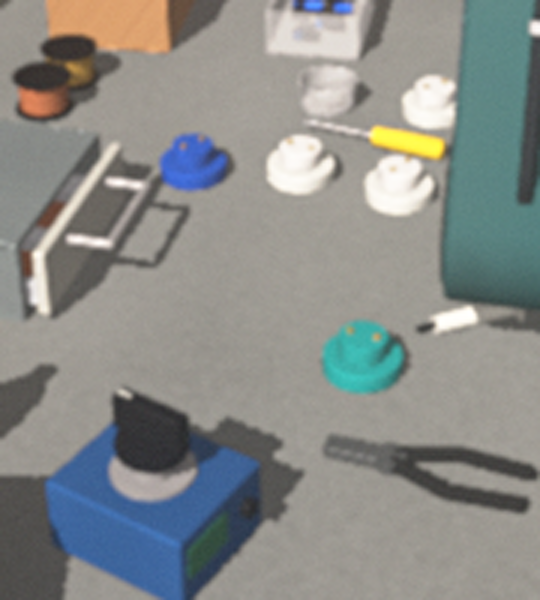

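```bash
cat >> h.py <<'E'
def fitline(P):
    P=P[:,:2].astype(np.float32);vx,vy,x,y=cv2.fitLine(P,cv2.DIST_HUBER,0,.01,.01).ravel()
    t=(P-[x,y])@[vx,vy];a,b=np.percentile(t,[1,99]);m=(a+b)/2
    return np.array([x+m*vx,y+m*vy]).round(1),round(float(np.degrees(np.arctan2(vy,vx))),1),round(float(b-a),1)
def rect(P):
    (c,s,a)=cv2.minAreaRect(P[:,:2].astype(np.float32));return np.round(c,1),np.round(s,1),round(a,1)
def lamps(p):  # white blobs: boss-up lamps; centre via disc outline at z=20
    hsv=cv2.cvtColor(p,cv2.COLOR_RGB2HSV);w=((hsv[...,1]<50)&(hsv[...,2]>140)).astype(np.uint8)
    out=[]
    for c in cv2.findContours(w,cv2.RETR_EXTERNAL,cv2.CHAIN_APPROX_NONE)[0]:
        if cv2.contourArea(c)<300: continue
        (u,v),r=cv2.minEnclosingCircle(c)
        if 10<r<18: out.append((round(u,1),round(v,1),round(r,1),onz('top',u,v,22).round(1)))
    return out
E
python3 - <<'E'
from h import *
t=np.load('/tmp/top.npz');s=np.load('/tmp/side.npz')
for n,q in(('top',t),('side',s)):
    P=cloud(n,q['d']);x,y,z=P[...,0],P[...,1],P[...,2];print(n)
    m=(z>125)&(abs(x-437)<60)&(abs(y-360)<60);print('plug',m.sum(),P[m].mean(0).round(1),fitline(P[m]),rect(P[m]))
    m=(z>60)&(z<80)&(abs(x-437)<90)&(abs(y-360)<90);print('box',rect(P[m]))
    m=(z>84)&(z<100)&(x>670)&(x<1000)&(abs(y-30)<160);print('case',rect(P[m]))
    m=(z>55)&(z<76)&(x>600)&(x<650)&(abs(y-40)<80);print('handle',m.sum(),fitline(P[m]),rect(P[m]),P[m].mean(0))
    m=(z>70)&(z<86)&(x>655)&(x<710)&(abs(y-40)<130);print('panel',m.sum(),fitline(P[m]),P[m].mean(0))
p=t['p'];hsv=cv2.cvtColor(p,cv2.COLOR_RGB2HSV)
w=((hsv[...,1]<60)&(hsv[...,2]>130));v,u=np.nonzero(w)
k=(v>145)&(v<158)&(u>225)&(u<275);print('bar ray',fitline(np.array([onz('top',a,b,69) for a,b in zip(u[k],v[k])])))
k=(v>120)&(v<138)&(u>205)&(u<292);print('panel ray',fitline(np.array([onz('top',a,b,81) for a,b in zip(u[k],v[k])])))
for l in lamps(p): print(l)
E
```

```text
top
plug 181 [433.7 366.5 135.1] (array([433.7, 366.1]), -13.2, 62.0) (array([434. , 367.2]), array([17.2, 63.5]), 76.8)
box (array([433.9, 367.9]), array([111.4, 130.2]), 78.1)
case (array([797.5,  53.1]), array([274.7, 221.9]), 6.1)
handle 232 (array([616.4,  34.4]), -85.5, 118.6) (array([626.5,  36. ]), array([119.9,  44.9]), 89.3) [620.77688771  38.35103612  70.45315034]
panel 365 (array([665.2,  37.2]), -85.1, 210.0) [667.64133847  25.58960061  80.69833871]
side
plug 219 [431.4 373.7 134.9] (array([433.3, 374.9]), -10.0, 61.7) (array([434. , 369.6]), array([19.5, 65.9]), 78.4)
box (array([433.4, 370.6]), array([112.1, 133.4]), 77.5)
case (array([802.8,  54.1]), array([276.1, 234.6]), 5.1)
handle 151 (array([616.8,  39.8]), -86.9, 122.2) (array([626.7,  46.2]), array([137.8,  45. ]), 89.8) [622.15379034  46.24541625  70.95583211]
panel 274 (array([670. ,  47.7]), 88.4, 223.4) [672.46592687  55.44894588  79.94003545]
bar ray (array([611.5,  34.1]), -89.2, 132.9)
panel ray (array([666.,  45.]), -84.9, 219.8)
(5.2, 230.0, 15.9, array([386. , 726.4,  22. ]))
```

```bash
cat >> h.py <<'E'
from scipy.spatial.transform import Rotation as R
def rel(x,y,z,a,flip=None):
    """down pose, tool y along angle a deg (mod 180); prints slide/angular from present pose"""
    s=robot.read_state();p=s['eef_pos'];R0=R.from_rotvec(s['tcp_rot']);best=None
    for k in(0,180):
        b=np.radians(a+k);Y=np.array([np.cos(b),np.sin(b),0]);Z=np.array([0,0,-1.]);M=R.from_matrix(np.stack([np.cross(Y,Z),Y,Z],1))
        w=(R0.inv()*M).as_rotvec(degrees=True)
        if best is None or np.linalg.norm(w)<np.linalg.norm(best): best=w
    print('slide',R0.inv().apply(np.array([x,y,z])-p).round(1).tolist(),'ang',best.round(2).tolist())
E
sed -i 's/\[...,1\]<50)&(hsv\[...,2\]>140/[...,1]<40)\&(hsv[...,2]>150/' h.py
python3 - <<'E'
from h import *
rel(617,37,240,5)
s=robot.read_state();print(R.from_rotvec(s['tcp_rot']).as_matrix().round(2))
for l in lamps(np.load('/tmp/top.npz')['p']): print(l)
E
```

```text
slide [595.0, -357.5, 63.9] ang [-0.04, -0.04, -75.87]
[[ 0.94  0.33 -0.  ]
 [ 0.33 -0.94  0.  ]
 [ 0.   -0.   -1.  ]]
(328.2, 228.5, 13.8, array([ 401.7, -191.6,   22. ]))
(395.5, 224.1, 13.9, array([ 416.9, -385.9,   22. ]))
(329.6, 188.3, 13.8, array([ 517.7, -194.5,   22. ]))
(389.9, 179.3, 13.1, array([ 546. , -368.9,   22. ]))
```

Emit:
apply_moves:
  jaw: [0,0,0,0,0,0,0,0,0,0]
  slide:
    - [595,-357,64]
    - [595,-357,64]
    - [595,-357,64]
    - [595,-357,64]
    - [595,-357,64]
    - [595,-357,64]
    - [595,-357,64]
    - [595,-357,64]
    - [595,-357,64]
    - [595,-357,64]
  angular:
    - [0,0,-75.9]
    - [0,0,-75.9]
    - [0,0,-75.9]
    - [0,0,-75.9]
    - [0,0,-75.9]
    - [0,0,-75.9]
    - [0,0,-75.9]
    - [0,0,-75.9]
    - [0,0,-75.9]
    - [0,0,-75.9]

```text
time: 1.1
eef_pos: [492.4, -112.1, 257.7]
tcp_rot: [-2.116, -2.322, 0.0]
contact_force: [0.3, -0.7, 0.8]
grip_width: 42.5
finger_force: 0.0
```

```bash
python3 - <<'E'
from h import *
rel(617,37,240,5)
E
```

```text
slide [137.0, 137.9, 17.7] ang [-0.0, 0.0, 0.3]
```

Emit:
apply_moves:
  jaw: [-0.1,-0.1,-0.1,-0.1,-0.1,-0.1,-0.1,-0.1]
  slide:
    - [137,138,18]
    - [137,138,18]
    - [137,138,18]
    - [137,138,18]
    - [137,138,18]
    - [137,138,18]
    - [137,138,18]
    - [137,138,18]
  angular:
    - [0,0,0]
    - [0,0,0]
    - [0,0,0]
    - [0,0,0]
    - [0,0,0]
    - [0,0,0]
    - [0,0,0]
    - [0,0,0]

```text
time: 1.9
eef_pos: [616.4, 33.4, 240.3]
tcp_rot: [2.123, 2.315, -0.0]
contact_force: [-0.9, 0.5, -0.6]
grip_width: 38.0
finger_force: 0.0
```

```bash
python3 - <<'E'
from h import *
p,d=shot('top','t1.png');s_,_=shot('side','s1.png')
for l in lamps(p): print(l)
rel(617,37,121,5)
cv2.imwrite('pics/c3.png',np.hstack([cv2.resize(p[100:420,200:440],(450,600)),cv2.resize(s_[130:330,200:310],(330,600))])[:,:,::-1])
E
```

```text
(390.0, 180.0, 13.2, array([ 544.1, -369.3,   22. ]))
slide [3.4, 0.7, 119.4] ang [0.02, 0.01, -0.05]
```

View pics/c3.png

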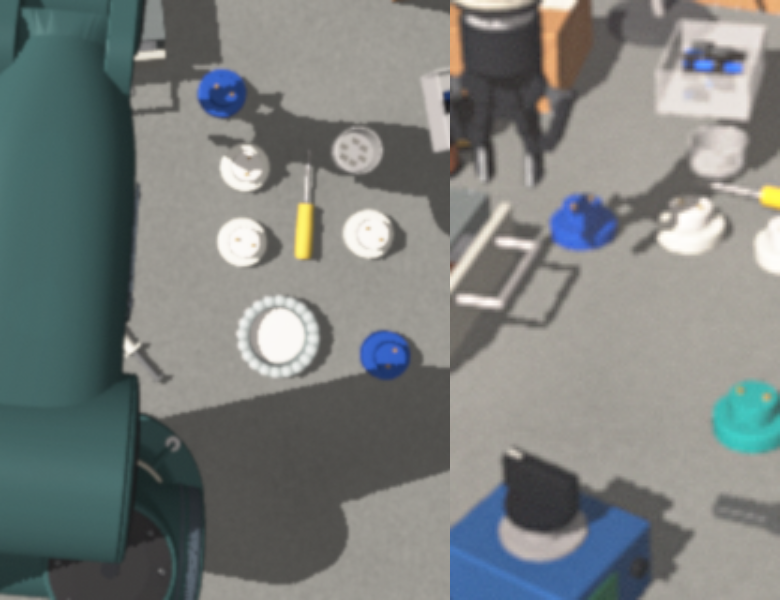

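Emit:
apply_moves:
  jaw: [-0.1,-0.1,-0.1,-0.1,-0.1,-1,-1,-1,-1,-1]
  slide:
    - [3,1,40]
    - [3,1,80]
    - [3,1,110]
    - [3,1,119]
    - [3,1,119]
    - [3,1,119]
    - [3,1,119]
    - [3,1,119]
    - [3,1,119]
    - [3,1,119]
  angular:
    - [0,0,0]
    - [0,0,0]
    - [0,0,0]
    - [0,0,0]
    - [0,0,0]
    - [0,0,0]
    - [0,0,0]
    - [0,0,0]
    - [0,0,0]
    - [0,0,0]
  squeeze: 40

```text
time: 3.0
eef_pos: [618.4, 37.4, 122.7]
tcp_rot: [2.12, 2.315, 0.002]
contact_force: [-1.6, -1.0, 8.6]
grip_width: 8.1
finger_force: 39.2
```

Emit:
apply_moves:
  jaw: [-1,-1,-1,-1,-1,-1,-1,-1,-1,-1]
  slide:
    - [0,-10,0]
    - [0,-30,0]
    - [0,-55,0]
    - [0,-80,0]
    - [0,-105,0]
    - [0,-130,0]
    - [0,-150,0]
    - [0,-165,0]
    - [0,-172,0]
    - [0,-172,0]
  angular:
    - [0,0,0]
    - [0,0,0]
    - [0,0,0]
    - [0,0,0]
    - [0,0,0]
    - [0,0,0]
    - [0,0,0]
    - [0,0,0]
    - [0,0,0]
    - [0,0,0]

```text
time: 4.0
eef_pos: [447.3, 19.8, 122.7]
tcp_rot: [2.118, 2.309, -0.005]
contact_force: [0.1, -25.5, 4.5]
grip_width: 8.6
finger_force: 40.0
```

Emit:
apply_moves:
  jaw: [-1,-1,-1,-1,-1]
  slide:
    - [0,-4,0]
    - [0,-8,0]
    - [0,-12,0]
    - [0,-16,0]
    - [0,-16,0]
  angular:
    - [0,0,0]
    - [0,0,0]
    - [0,0,0]
    - [0,0,0]
    - [0,0,0]

```text
time: 4.5
eef_pos: [432.2, 18.3, 122.7]
tcp_rot: [2.118, 2.308, -0.005]
contact_force: [1.1, -29.5, 6.6]
grip_width: 8.3
finger_force: 39.1
```

Emit:
apply_moves:
  jaw: [-1,-1,-1,-1,-1]
  slide:
    - [-2,-2,0]
    - [-3,-3,0]
    - [-3,-4,0]
    - [-3,-5,0]
    - [-3,-5,0]
  angular:
    - [0,0,0]
    - [0,0,0]
    - [0,0,0]
    - [0,0,0]
    - [0,0,0]

```text
time: 5.0
eef_pos: [427.4, 17.1, 122.6]
tcp_rot: [2.119, 2.313, 0.003]
contact_force: [1.5, -3.9, 11.0]
grip_width: 8.5
finger_force: 39.6
```

Emit:
apply_moves:
  jaw: [-1,-1,-1,-1,-1,-1]
  slide:
    - [0,-2,0]
    - [0,-4,0]
    - [0,-6,0]
    - [0,-7,0]
    - [0,-8,0]
    - [0,-8,0]
  angular:
    - [0,0,0]
    - [0,0,0]
    - [0,0,0]
    - [0,0,0]
    - [0,0,0]
    - [0,0,0]

```text
time: 5.6
eef_pos: [426.1, 16.7, 123.2]
tcp_rot: [2.113, 2.309, 0.02]
contact_force: [47.0, 7.8, -38.6]
grip_width: 8.5
finger_force: 38.5
```

Emit:
apply_moves:
  jaw: [-1,-0.1,-0.1,-0.1,-0.1,-0.1,-0.1,-0.1,-0.1]
  slide:
    - [0,7,0]
    - [0,7,0]
    - [0,7,0]
    - [0,7,0]
    - [0,7,-20]
    - [0,7,-60]
    - [0,7,-100]
    - [-30,7,-140]
    - [-80,7,-180]
  angular:
    - [0,0,0]
    - [0,0,0]
    - [0,0,0]
    - [0,0,0]
    - [0,0,0]
    - [0,0,0]
    - [0,0,0]
    - [0,0,0]
    - [0,0,0]

```text
time: 6.5
eef_pos: [430.2, -51.1, 294.7]
tcp_rot: [2.118, 2.319, 0.001]
contact_force: [1.7, -1.2, -0.6]
grip_width: 38.6
finger_force: 0.0
```

```bash
python3 - <<'E'
from h import *
p,d=shot('top','t2.png');s_,ds=shot('side','s2.png')
for l in lamps(p): print(l)
P=cloud('side',ds);x,y,z=P[...,0],P[...,1],P[...,2]
m=(z>76)&(z<86)&(x>440)&(x<510)&(y<160)&(y>-100);print('panel',m.sum(),fitline(P[m]))
m=(z>60)&(z<74)&(x>415)&(x<437)&(y<100)&(y>-60);print('bar',m.sum(),fitline(P[m]))
rel(402,-192,250,95.8)
print(robot.read_state()['joints'].round(2))
cv2.imwrite('pics/c4.png',np.hstack([p[60:360,120:430],s_[60:360,60:360]])[:,:,::-1])
E
```

```text
(389.9, 178.7, 13.3, array([ 547.9, -368.9,   22. ]))
panel 200 (array([479.1,  22.8]), -84.1, 216.3)
bar 76 (array([428.6,  19.2]), -86.7, 113.4)
slide [-134.3, -41.8, 45.9] ang [0.38, -0.1, 89.06]
[-0.31  0.11 -0.27  1.19 -0.    1.17]
```

View pics/c4.png

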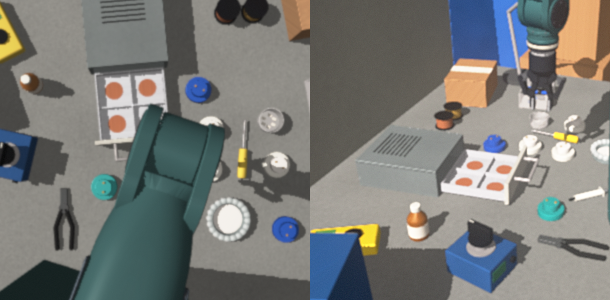

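Emit:
apply_moves:
  jaw: [0.5,0.5,0.5,0.5,0.5,0.5,0.5,0.5,0.5,0.5]
  slide:
    - [-134,-42,75]
    - [-134,-42,75]
    - [-134,-42,75]
    - [-134,-42,75]
    - [-134,-42,75]
    - [-134,-42,75]
    - [-134,-42,75]
    - [-134,-42,75]
    - [-134,-42,75]
    - [-134,-42,75]
  angular:
    - [0,0,-90.8]
    - [0,0,-90.8]
    - [0,0,-90.8]
    - [0,0,-90.8]
    - [0,0,-90.8]
    - [0,0,-90.8]
    - [0,0,-90.8]
    - [0,0,-90.8]
    - [0,0,-90.8]
    - [0,0,-90.8]

```text
time: 7.6
eef_pos: [400.2, -187.7, 216.7]
tcp_rot: [-0.05, -3.14, -0.001]
contact_force: [0.2, 2.0, 1.1]
grip_width: 64.1
finger_force: 0.0
```

```bash
python3 - <<'E'
from h import *
p,d=shot('top');s_,ds=shot('side')
# bay markers (orange) in top
h=cv2.cvtColor(p,cv2.COLOR_RGB2HSV);w=((h[...,0]<15)&(h[...,1]>80)&(h[...,2]>90)).astype(np.uint8)
n,l,st,ce=cv2.connectedComponentsWithStats(w)
for i in range(1,n):
    if st[i,4]>80 and 200<ce[i][0]<310 and 60<ce[i][1]<260: print('mark',st[i,4],onz('top',*ce[i],20).round(1))
# white points of the side cloud near lamps: boss tops
hs=cv2.cvtColor(s_,cv2.COLOR_RGB2HSV);P=cloud('side',ds);W=(hs[...,1]<60)&(hs[...,2]>110)
for L in((402,-192),(417,-386),(518,-194)):
    m=W&(np.hypot(P[...,0]-L[0],P[...,1]-L[1])<60)&(P[...,2]>34)&(P[...,2]<48);print(L,m.sum(),cv2.minEnclosingCircle(P[m][:,:2].astype(np.float32)) if m.sum() else '')
rel(402,-192,93,95.9)
E
```

```text
mark 226 [633.7 -12.4  20. ]
mark 231 [623.8  83.7  20. ]
mark 230 [538.4 -22.6  20. ]
mark 232 [527.9  73.5  20. ]
(402, -192) 102 ((400.2386169433594, -190.15426635742188), 24.512231826782227)
(417, -386) 83 ((412.6106872558594, -385.1712951660156), 27.335844039916992)
(518, -194) 102 ((516.1920166015625, -195.81588745117188), 28.125089645385742)
slide [-2.0, -4.2, 123.8] ang [0.03, -0.04, -7.94]
```

Emit:
apply_moves:
  jaw: [0.5,0.5,0.5,0.5,0.5,-0.5,-0.5,-0.5,-0.5,-0.5]
  slide:
    - [-1,-3,40]
    - [-1,-3,80]
    - [-1,-3,110]
    - [-1,-3,124]
    - [-1,-3,124]
    - [-1,-3,124]
    - [-1,-3,124]
    - [-1,-3,124]
    - [-1,-3,124]
    - [-1,-3,124]
  angular:
    - [0,0,-8]
    - [0,0,-8]
    - [0,0,-8]
    - [0,0,-8]
    - [0,0,-8]
    - [0,0,-8]
    - [0,0,-8]
    - [0,0,-8]
    - [0,0,-8]
    - [0,0,-8]
  squeeze: 30

```text
time: 8.7
eef_pos: [401.9, -191.7, 94.1]
tcp_rot: [-0.158, 3.136, -0.001]
contact_force: [-0.9, 1.0, 8.7]
grip_width: 45.0
finger_force: 31.4
```

Emit:
apply_moves:
  jaw: [-0.5,-0.5,-0.5,-0.5,-0.5]
  slide:
    - [0,0,-20]
    - [0,0,-50]
    - [0,0,-85]
    - [0,0,-110]
    - [0,0,-110]
  angular:
    - [0,0,0]
    - [0,0,0]
    - [0,0,0]
    - [0,0,0]
    - [0,0,0]
  squeeze: 50

```text
time: 9.2
eef_pos: [402.6, -192.2, 206.4]
tcp_rot: [-0.158, 3.133, -0.006]
contact_force: [0.1, -0.4, -2.1]
grip_width: 44.2
finger_force: 51.8
```

```bash
python3 - <<'E'
from h import *
rel(632.7,-11.2,204,95.9)
E
```

```text
slide [-247.2, 156.9, 2.8] ang [-0.21, 0.24, -0.12]
```

Emit:
apply_moves:
  jaw: [-0.5,-0.5,-0.5,-0.5,-0.5,-0.5,-0.5,-0.5,-0.5]
  slide:
    - [-30,19,0]
    - [-70,44,0]
    - [-115,72,0]
    - [-160,101,0]
    - [-200,127,0]
    - [-230,146,0]
    - [-247,157,0]
    - [-247,157,0]
    - [-247,157,0]
  angular:
    - [0,0,0]
    - [0,0,0]
    - [0,0,0]
    - [0,0,0]
    - [0,0,0]
    - [0,0,0]
    - [0,0,0]
    - [0,0,0]
    - [0,0,0]

```text
time: 10.1
eef_pos: [630.9, -10.2, 202.3]
tcp_rot: [0.16, -3.136, -0.0]
contact_force: [-0.3, -0.8, -1.4]
grip_width: 44.0
finger_force: 51.8
```

```bash
python3 - <<'E'
from h import *
rel(632.7,-11.2,117,95.9)
E
```

```text
slide [-1.8, -1.2, 85.3] ang [0.01, -0.08, -0.07]
```

Emit:
apply_moves:
  jaw: [-0.5,-0.5,-0.5,-0.5,-0.5,-0.5,-0.5]
  slide:
    - [-2,-1,25]
    - [-2,-1,50]
    - [-2,-1,70]
    - [-2,-1,80]
    - [-2,-1,85]
    - [-2,-1,87]
    - [-2,-1,87]
  angular:
    - [0,0,0]
    - [0,0,0]
    - [0,0,0]
    - [0,0,0]
    - [0,0,0]
    - [0,0,0]
    - [0,0,0]

```text
time: 10.8
eef_pos: [633.6, -11.3, 116.8]
tcp_rot: [-0.159, 3.137, -0.0]
contact_force: [-0.0, 0.2, -1.3]
grip_width: 44.2
finger_force: 51.8
```

Emit:
apply_moves:
  jaw: [-0.5,-0.5,0.3,0.3,0.3,0.3,0.4,0.4,0.4,0.4]
  slide:
    - [0,0,2]
    - [0,0,3]
    - [0,0,3]
    - [0,0,3]
    - [0,0,3]
    - [0,0,-20]
    - [0,0,-60]
    - [0,0,-95]
    - [0,-40,-95]
    - [0,-80,-95]
  angular:
    - [0,0,0]
    - [0,0,0]
    - [0,0,0]
    - [0,0,0]
    - [0,0,0]
    - [0,0,0]
    - [0,0,0]
    - [0,0,0]
    - [0,0,0]
    - [0,0,0]

```text
time: 11.8
eef_pos: [642.0, -90.9, 212.7]
tcp_rot: [-0.162, 3.135, -0.001]
contact_force: [0.1, 0.4, -0.9]
grip_width: 59.6
finger_force: 0.0
```

```bash
python3 - <<'E'
from h import *
p,d=shot('top','t3.png');s_,ds=shot('side')
for l in lamps(p): print(l)
hs=cv2.cvtColor(s_,cv2.COLOR_RGB2HSV);P=cloud('side',ds);W=(hs[...,1]<60)&(hs[...,2]>110)
for L in((417,-386),(518,-194)):
    m=W&(np.hypot(P[...,0]-L[0],P[...,1]-L[1])<60)&(P[...,2]>34)&(P[...,2]<48);print(L,m.sum(),cv2.minEnclosingCircle(P[m][:,:2].astype(np.float32)) if m.sum() else '')
rel(517,-195,200,95.9)
cv2.imwrite('pics/c5.png',np.hstack([p[60:360,120:430],s_[60:360,60:360]])[:,:,::-1])
E
```

```text
(417, -386) 21 ((427.22222900390625, -379.3728942871094), 19.378671646118164)
(518, -194) 103 ((517.5335693359375, -194.43701171875), 27.13849639892578)
slide [134.2, -87.8, 11.2] ang [-0.07, 0.03, -0.28]
```

View pics/c5.png

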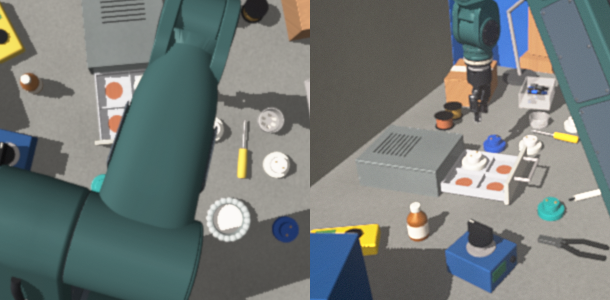

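Emit:
apply_moves:
  jaw: [0.5,0.5,0.5,0.5,0.5,0.5]
  slide:
    - [40,-26,11]
    - [85,-56,11]
    - [115,-75,11]
    - [134,-88,11]
    - [134,-88,11]
    - [134,-88,11]
  angular:
    - [0,0,0]
    - [0,0,0]
    - [0,0,0]
    - [0,0,0]
    - [0,0,0]
    - [0,0,0]

```text
time: 12.5
eef_pos: [517.2, -191.6, 200.4]
tcp_rot: [-0.158, 3.137, 0.0]
contact_force: [-0.6, 0.4, -0.7]
grip_width: 63.8
finger_force: 0.0
```

```bash
python3 - <<'E'
from h import *
s_,ds=shot('side')
hs=cv2.cvtColor(s_,cv2.COLOR_RGB2HSV);P=cloud('side',ds);W=(hs[...,1]<60)&(hs[...,2]>110)
for L in((417,-386),(518,-194)):
    m=W&(np.hypot(P[...,0]-L[0],P[...,1]-L[1])<60)&(P[...,2]>34)&(P[...,2]<48);print(L,m.sum(),cv2.minEnclosingCircle(P[m][:,:2].astype(np.float32)) if m.sum() else '')
rel(517,-195,94,95.9)
E
```

```text
(417, -386) 57 ((411.2958068847656, -388.8134765625), 29.96042823791504)
(518, -194) 98 ((516.8585205078125, -192.790771484375), 25.024003982543945)
slide [1.0, -3.6, 106.3] ang [0.0, 0.02, -0.08]
```

Emit:
apply_moves:
  jaw: [0.5,0.5,0.5,0.5,0.5,-0.5,-0.5,-0.5,-0.5,-0.5]
  slide:
    - [1,-2,40]
    - [1,-2,80]
    - [1,-2,100]
    - [1,-2,106]
    - [1,-2,106]
    - [1,-2,106]
    - [1,-2,106]
    - [1,-2,106]
    - [1,-2,106]
    - [1,-2,106]
  angular:
    - [0,0,0]
    - [0,0,0]
    - [0,0,0]
    - [0,0,0]
    - [0,0,0]
    - [0,0,0]
    - [0,0,0]
    - [0,0,0]
    - [0,0,0]
    - [0,0,0]
  squeeze: 50

```text
time: 13.55
eef_pos: [517.2, -194.0, 95.8]
tcp_rot: [-0.159, 3.135, -0.002]
contact_force: [0.1, 2.5, 5.7]
grip_width: 43.9
finger_force: 50.6
```

Emit:
apply_moves:
  jaw: [-0.5,-0.5,-0.5,-0.5,-0.5]
  slide:
    - [0,0,-20]
    - [0,0,-50]
    - [0,0,-85]
    - [0,0,-110]
    - [0,0,-110]
  angular:
    - [0,0,0]
    - [0,0,0]
    - [0,0,0]
    - [0,0,0]
    - [0,0,0]

```text
time: 14.05
eef_pos: [517.7, -194.5, 208.4]
tcp_rot: [-0.159, 3.132, -0.006]
contact_force: [0.8, -0.2, -1.6]
grip_width: 43.9
finger_force: 51.5
```

```bash
python3 - <<'E'
from h import *
rel(537.3,-21.2,202,95.9)
E
```

```text
slide [-37.0, 170.4, 5.9] ang [-0.22, 0.31, -0.08]
```

Emit:
apply_moves:
  jaw: [-0.5,-0.5,-0.5,-0.5,-0.5,-0.5,-0.5,-0.5]
  slide:
    - [-8,30,0]
    - [-18,75,0]
    - [-28,115,0]
    - [-34,150,0]
    - [-37,170,0]
    - [-37,170,0]
    - [-37,170,30]
    - [-37,170,40]
  angular:
    - [0,0,0]
    - [0,0,0]
    - [0,0,0]
    - [0,0,0]
    - [0,0,0]
    - [0,0,0]
    - [0,0,0]
    - [0,0,0]

```text
time: 14.85
eef_pos: [535.0, -21.2, 162.3]
tcp_rot: [0.159, -3.135, -0.001]
contact_force: [-0.8, 0.4, -1.9]
grip_width: 44.2
finger_force: 51.7
```

```bash
python3 - <<'E'
from h import *
rel(537.3,-21.2,117,95.9)
E
```

```text
slide [-2.3, -0.2, 45.3] ang [0.03, -0.13, -0.1]
```

Emit:
apply_moves:
  jaw: [-0.5,-0.5,-0.5,-0.5,0.3,0.3,0.3,0.3]
  slide:
    - [-2,0,25]
    - [-2,0,38]
    - [-2,0,45]
    - [-2,0,46]
    - [-2,0,46]
    - [-2,0,46]
    - [-2,0,46]
    - [-2,0,46]
  angular:
    - [0,0,0]
    - [0,0,0]
    - [0,0,0]
    - [0,0,0]
    - [0,0,0]
    - [0,0,0]
    - [0,0,0]
    - [0,0,0]

```text
time: 15.65
eef_pos: [538.1, -20.8, 118.7]
tcp_rot: [-0.159, 3.137, -0.0]
contact_force: [-0.9, 0.6, -0.1]
grip_width: 55.5
finger_force: 0.0
```

Emit:
apply_moves:
  jaw: [0.3,0.3,0.4,0.5,0.5,0.5,0.5]
  slide:
    - [0,0,-20]
    - [0,0,-60]
    - [0,0,-95]
    - [0,-50,-95]
    - [0,-100,-95]
    - [0,-150,-95]
    - [0,-170,-95]
  angular:
    - [0,0,0]
    - [0,0,0]
    - [0,0,0]
    - [0,0,0]
    - [0,0,0]
    - [0,0,0]
    - [0,0,0]

```text
time: 16.35
eef_pos: [555.3, -193.6, 213.3]
tcp_rot: [-0.155, 3.137, -0.002]
contact_force: [0.3, 0.6, -0.1]
grip_width: 63.9
finger_force: 0.0
```

```bash
python3 - <<'E'
from h import *
p,d=shot('top','t4.png');s_,ds=shot('side','s4.png')
for l in lamps(p): print(l)
rel(416,-386,200,95.9)
print(robot.read_state()['joints'].round(2))
cv2.imwrite('pics/c6.png',np.hstack([p[60:360,120:430],s_[60:360,60:360]])[:,:,::-1])
E
```

```text
slide [157.5, -179.1, 13.1] ang [-0.02, 0.0, -0.27]
[-0.47  0.41 -0.08  1.08 -0.   -0.57]
```

View pics/c6.png

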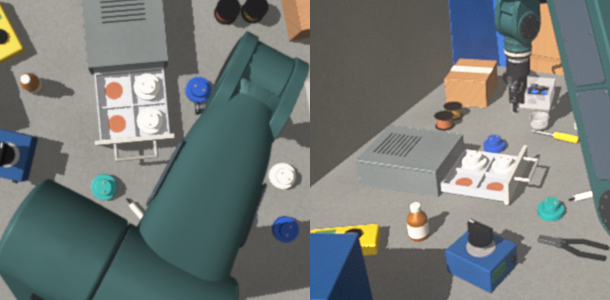

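```bash
python3 - <<'E'
from h import *
p=cv2.imread('pics/t4.png')[:,:,::-1].copy();h=cv2.cvtColor(p,cv2.COLOR_RGB2HSV)
w=((h[...,1]<60)&(h[...,2]>150)).astype(np.uint8)[205:265,385:430]
c=max(cv2.findContours(w,cv2.RETR_EXTERNAL,cv2.CHAIN_APPROX_NONE)[0],key=cv2.contourArea);(u,v),r=cv2.minEnclosingCircle(c)
L=onz('top',u+385,v+205,22);print(u+385,v+205,r,L)
rel(L[0],L[1],200,95.9)
E
```

```text
407.0 236.5 35.217281341552734 [ 381.700002   -419.30918933   22.        ]
slide [194.9, -208.9, 13.1] ang [-0.02, 0.0, -0.27]
```

```bash
python3 - <<'E'
from h import *
p=cv2.imread('pics/t4.png')[:,:,::-1].copy();h=cv2.cvtColor(p,cv2.COLOR_RGB2HSV)
for t in(170,185,200):
    w=((h[...,1]<60)&(h[...,2]>t)).astype(np.uint8)[205:265,385:430]
    c=max(cv2.findContours(w,cv2.RETR_EXTERNAL,cv2.CHAIN_APPROX_NONE)[0],key=cv2.contourArea);(u,v),r=cv2.minEnclosingCircle(c)
    L=onz('top',u+385,v+205,22);print(u+385,v+205,r,L)
rel(L[0],L[1],200,95.9)
E
```

```text
401.20481872558594 235.37349319458008 13.910337448120117 [ 384.7335038  -402.51639513   22.        ]
401.3197422027588 235.25751113891602 13.509797096252441 [ 385.07118364 -402.84761387   22.        ]
401.44318199157715 235.31818199157715 13.171260833740234 [ 384.90109489 -403.20571926   22.        ]
slide [190.2, -193.2, 13.1] ang [-0.02, 0.0, -0.27]
```

Emit:
apply_moves:
  jaw: [0.5,0.5,0.5,0.5,0.5,0.5,0.5,0.5]
  slide:
    - [35,-36,13]
    - [70,-71,13]
    - [105,-107,13]
    - [140,-142,13]
    - [170,-173,13]
    - [190,-193,13]
    - [190,-193,13]
    - [190,-193,13]
  angular:
    - [0,0,0]
    - [0,0,0]
    - [0,0,0]
    - [0,0,0]
    - [0,0,0]
    - [0,0,0]
    - [0,0,0]
    - [0,0,0]

```text
time: 17.25
eef_pos: [385.8, -400.3, 200.3]
tcp_rot: [-0.159, 3.137, 0.001]
contact_force: [0.6, 0.1, 0.2]
grip_width: 63.9
finger_force: 0.0
```

```bash
python3 - <<'E'
from h import *
s_,ds=shot('side')
hs=cv2.cvtColor(s_,cv2.COLOR_RGB2HSV);P=cloud('side',ds);W=(hs[...,1]<60)&(hs[...,2]>110)
L=(385,-402)
m=W&(np.hypot(P[...,0]-L[0],P[...,1]-L[1])<60)&(P[...,2]>34)&(P[...,2]<48);print(L,m.sum(),cv2.minEnclosingCircle(P[m][:,:2].astype(np.float32)) if m.sum() else '')
rel(385,-402.5,94,95.9)
E
```

```text
(385, -402) 0 
slide [1.5, -2.5, 106.3] ang [0.02, 0.01, -0.05]
```

Emit:
apply_moves:
  jaw: [0.5,0.5,0.5,0.5,0.5,-0.5,-0.5,-0.5,-0.5,-0.5]
  slide:
    - [1,-2,40]
    - [1,-2,80]
    - [1,-2,100]
    - [1,-2,106]
    - [1,-2,106]
    - [1,-2,106]
    - [1,-2,106]
    - [1,-2,106]
    - [1,-2,106]
    - [1,-2,106]
  angular:
    - [0,0,0]
    - [0,0,0]
    - [0,0,0]
    - [0,0,0]
    - [0,0,0]
    - [0,0,0]
    - [0,0,0]
    - [0,0,0]
    - [0,0,0]
    - [0,0,0]

```text
time: 18.3
eef_pos: [385.6, -403.5, 95.9]
tcp_rot: [-0.16, 3.136, -0.003]
contact_force: [1.3, 3.3, 6.4]
grip_width: 44.2
finger_force: 50.1
```

Emit:
apply_moves:
  jaw: [-0.5,-0.5,-0.5,-0.5,-0.5]
  slide:
    - [0,0,-20]
    - [0,0,-50]
    - [0,0,-85]
    - [0,0,-110]
    - [0,0,-110]
  angular:
    - [0,0,0]
    - [0,0,0]
    - [0,0,0]
    - [0,0,0]
    - [0,0,0]

```text
time: 18.8
eef_pos: [385.8, -404.3, 208.6]
tcp_rot: [-0.159, 3.134, -0.009]
contact_force: [0.5, 0.6, -1.4]
grip_width: 44.0
finger_force: 51.2
```

```bash
python3 - <<'E'
from h import *
rel(527.3,74.2,202,95.9)
E
```

```text
slide [-189.2, 461.8, 4.5] ang [-0.35, 0.2, -0.08]
```

Emit:
apply_moves:
  jaw: [-0.5,-0.5,-0.5,-0.5,-0.5,-0.5,-0.5,-0.5,-0.5,-0.5]
  slide:
    - [-10,23,0]
    - [-25,60,0]
    - [-42,102,0]
    - [-59,144,0]
    - [-76,186,0]
    - [-93,228,0]
    - [-110,270,0]
    - [-127,312,0]
    - [-144,354,0]
    - [-160,392,0]
  angular:
    - [0,0,0]
    - [0,0,0]
    - [0,0,0]
    - [0,0,0]
    - [0,0,0]
    - [0,0,0]
    - [0,0,0]
    - [0,0,0]
    - [0,0,0]
    - [0,0,0]

```text
time: 19.8
eef_pos: [504.5, 5.2, 204.4]
tcp_rot: [-0.16, 3.137, -0.0]
contact_force: [0.8, -1.1, -1.0]
grip_width: 44.4
finger_force: 51.2
```

Emit:
apply_moves:
  jaw: [-0.5,-0.5,-0.5,-0.5,-0.5]
  slide:
    - [-15,35,0]
    - [-25,60,0]
    - [-29,70,0]
    - [-29,70,20]
    - [-29,70,40]
  angular:
    - [0,0,0]
    - [0,0,0]
    - [0,0,0]
    - [0,0,0]
    - [0,0,0]

```text
time: 20.3
eef_pos: [526.3, 75.5, 164.0]
tcp_rot: [-0.16, 3.136, -0.001]
contact_force: [0.3, -0.3, -1.8]
grip_width: 44.0
finger_force: 51.3
```

```bash
python3 - <<'E'
from h import *
rel(527.3,74.2,117,95.9)
E
```

```text
slide [-0.8, -1.4, 47.0] ang [-0.02, 0.08, -0.06]
```

Emit:
apply_moves:
  jaw: [-0.5,-0.5,-0.5,-0.5,0.3,0.3,0.3,0.3]
  slide:
    - [-1,-1,25]
    - [-1,-1,38]
    - [-1,-1,46]
    - [-1,-1,48]
    - [-1,-1,48]
    - [-1,-1,48]
    - [-1,-1,48]
    - [-1,-1,48]
  angular:
    - [0,0,0]
    - [0,0,0]
    - [0,0,0]
    - [0,0,0]
    - [0,0,0]
    - [0,0,0]
    - [0,0,0]
    - [0,0,0]

```text
time: 21.1
eef_pos: [527.4, 74.6, 116.6]
tcp_rot: [-0.159, 3.137, -0.0]
contact_force: [-0.4, 0.1, -0.6]
grip_width: 55.6
finger_force: 0.0
```

Emit:
apply_moves:
  jaw: [0.3,0.3,0.3,0,0,0,0]
  slide:
    - [0,0,-20]
    - [0,0,-60]
    - [0,0,-110]
    - [0,-50,-120]
    - [0,-100,-120]
    - [0,-150,-120]
    - [0,-200,-120]
  angular:
    - [0,0,0]
    - [0,0,0]
    - [0,0,0]
    - [0,0,8]
    - [0,0,17]
    - [0,0,25]
    - [0,0,34]

```text
time: 21.8
eef_pos: [547.3, -125.3, 236.7]
tcp_rot: [0.763, 3.047, -0.0]
contact_force: [1.2, -0.6, 0.3]
grip_width: 42.8
finger_force: 0.0
```

```bash
python3 - <<'E'
from h import *
p,d=shot('top','t5.png');s_,ds=shot('side','s5.png')
rel(424,17,200,5.9)
print(robot.read_state()['joints'].round(2))
cv2.imwrite('pics/c7.png',np.hstack([p[0:420,120:430],s_[0:420,60:460]])[:,:,::-1])
E
```

```text
slide [178.1, 69.2, 35.8] ang [-0.01, 0.09, 55.74]
[-0.37  0.35 -0.1   1.12 -0.    0.12]
```

View pics/c7.png

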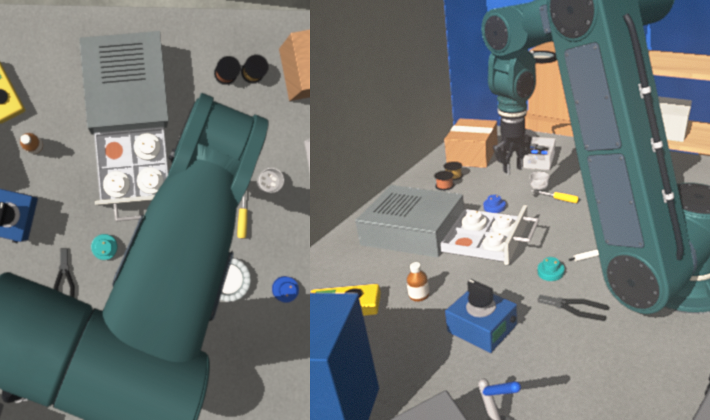

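Emit:
apply_moves:
  jaw: [-0.1,-0.1,-0.1,-0.1,-0.1,-0.1,-0.1,-0.1,-0.1]
  slide:
    - [40,15,0]
    - [80,30,0]
    - [120,45,10]
    - [160,62,20]
    - [179,70,36]
    - [179,70,36]
    - [179,70,36]
    - [179,70,36]
    - [179,70,36]
  angular:
    - [0,0,8]
    - [0,0,16]
    - [0,0,24]
    - [0,0,32]
    - [0,0,40]
    - [0,0,48]
    - [0,0,55.7]
    - [0,0,55.7]
    - [0,0,55.7]

```text
time: 22.8
eef_pos: [421.6, 22.2, 200.4]
tcp_rot: [2.086, 2.349, 0.0]
contact_force: [-0.6, 0.6, -0.3]
grip_width: 38.5
finger_force: 0.0
```

```bash
python3 - <<'E'
from h import *
s_,ds=shot('side')
P=cloud('side',ds);x,y,z=P[...,0],P[...,1],P[...,2]
m=(z>60)&(z<76)&(x>410)&(x<440)&(y<80)&(y>20);print('bar',m.sum(),fitline(P[m]))
rel(427,17.5,123,5.9)
E
```

```text
bar 58 (array([427.6,  49.5]), 89.3, 57.7)
slide [-5.2, 4.7, 77.3] ang [0.02, 0.0, 0.85]
```

Emit:
apply_moves:
  jaw: [-0.1,-0.1,-0.1,-0.1,-0.1,-1,-1,-1,-1,-1]
  slide:
    - [-5,7,25]
    - [-5,7,55]
    - [-5,7,72]
    - [-5,7,77]
    - [-5,7,77]
    - [-5,7,77]
    - [-5,7,77]
    - [-5,7,77]
    - [-5,7,77]
    - [-5,7,77]
  angular:
    - [0,0,0.8]
    - [0,0,0.8]
    - [0,0,0.8]
    - [0,0,0.8]
    - [0,0,0.8]
    - [0,0,0.8]
    - [0,0,0.8]
    - [0,0,0.8]
    - [0,0,0.8]
    - [0,0,0.8]
  squeeze: 40

```text
time: 23.85
eef_pos: [429.7, 17.8, 124.1]
tcp_rot: [2.106, 2.329, 0.002]
contact_force: [-2.0, -1.0, 7.1]
grip_width: 8.1
finger_force: 39.0
```

Emit:
apply_moves:
  jaw: [-1,-1,-1,-1,-1,-1,-1,-1,-1,-1]
  slide:
    - [0,5,0]
    - [0,15,0]
    - [0,30,0]
    - [0,48,0]
    - [0,66,0]
    - [0,84,0]
    - [0,102,0]
    - [0,116,0]
    - [0,126,0]
    - [0,130,0]
  angular:
    - [0,0,0]
    - [0,0,0]
    - [0,0,0]
    - [0,0,0]
    - [0,0,0]
    - [0,0,0]
    - [0,0,0]
    - [0,0,0]
    - [0,0,0]
    - [0,0,0]

```text
time: 24.85
eef_pos: [559.6, 31.5, 124.1]
tcp_rot: [2.107, 2.33, 0.003]
contact_force: [-3.0, 5.0, 9.4]
grip_width: 7.9
finger_force: 39.8
```

Emit:
apply_moves:
  jaw: [-1,-1,-1,-1,-1,-1,-1,-1,-1,-1]
  slide:
    - [0,5,0]
    - [0,12,0]
    - [0,22,0]
    - [0,34,0]
    - [0,46,0]
    - [0,54,0]
    - [0,60,0]
    - [0,63,0]
    - [0,65,0]
    - [0,65,0]
  angular:
    - [0,0,0]
    - [0,0,0]
    - [0,0,0]
    - [0,0,0]
    - [0,0,0]
    - [0,0,0]
    - [0,0,0]
    - [0,0,0]
    - [0,0,0]
    - [0,0,0]

```text
time: 25.85
eef_pos: [623.6, 38.3, 124.2]
tcp_rot: [-2.106, -2.33, -0.004]
contact_force: [0.5, 8.7, 3.8]
grip_width: 8.5
finger_force: 39.4
```

Push until the stop resists.

Emit:
apply_moves:
  jaw: [-1,-1,-1,-1,-1,-1,-1]
  slide:
    - [0,2,0]
    - [0,4,0]
    - [0,6,0]
    - [0,8,0]
    - [0,9,0]
    - [0,10,0]
    - [0,10,0]
  angular:
    - [0,0,0]
    - [0,0,0]
    - [0,0,0]
    - [0,0,0]
    - [0,0,0]
    - [0,0,0]
    - [0,0,0]

```text
time: 26.55
eef_pos: [627.4, 38.8, 123.9]
tcp_rot: [-2.102, -2.324, 0.011]
contact_force: [-40.9, 0.9, 35.2]
grip_width: 8.6
finger_force: 43.4
```

Emit:
apply_moves:
  jaw: [-1,-0.1,-0.1,-0.1,-0.1,-0.1,-0.1,-0.1,-0.1,-0.1]
  slide:
    - [0,-4,0]
    - [0,-4,0]
    - [0,-4,0]
    - [0,-4,0]
    - [0,-4,0]
    - [0,-4,-30]
    - [0,-4,-70]
    - [0,-4,-110]
    - [0,-4,-130]
    - [0,-4,-130]
  angular:
    - [0,0,0]
    - [0,0,0]
    - [0,0,0]
    - [0,0,0]
    - [0,0,0]
    - [0,0,0]
    - [0,0,0]
    - [0,0,0]
    - [0,0,0]
    - [0,0,0]

```text
time: 27.55
eef_pos: [630.3, 37.8, 256.2]
tcp_rot: [2.105, 2.327, 0.005]
contact_force: [0.6, -0.6, 0.3]
grip_width: 38.4
finger_force: 0.0
```

```bash
python3 - <<'E'
from h import *
p,d=shot('top');s_,ds=shot('side','s6.png')
for n,q in(('side',ds),):
    P=cloud(n,q);x,y,z=P[...,0],P[...,1],P[...,2]
    m=(z>70)&(z<86)&(x>655)&(x<710)&(abs(y-40)<130);print('panel',m.sum(),fitline(P[m]))
    m=(z>55)&(z<76)&(x>610)&(x<650)&(abs(y-40)<80);print('handle',rect(P[m]))
q=np.load('/tmp/top.npz');p=q['p']
P=cloud('top',q['d']);z=P[...,2];m=(z>125)&(abs(P[...,0]-437)<60)&(abs(P[...,1]-360)<60)
h=cv2.cvtColor(p,cv2.COLOR_RGB2HSV)
# plug bar rect in side depth z>130
P2=cloud('side',ds);m2=(P2[...,2]>133)&(abs(P2[...,0]-434)<60)&(abs(P2[...,1]-367)<60);print(fitline(P2[m2]),rect(P2[m2]))
rel(434,367.5,245,77);print(robot.read_state()['joints'].round(2))
cv2.imwrite('pics/c8.png',cv2.resize(s_[170:370,90:290],(600,600))[:,:,::-1])
E
```

```text
panel 360 (array([676.1,  46.6]), -86.1, 219.7)
handle (array([632.9,  40.7]), array([122.6,  33.1]), 89.6)
(array([432.9, 372.8]), -13.6, 61.9) (array([432.6, 369.9]), array([22.3, 63. ]), 81.5)
slide [347.5, -161.4, 7.8] ang [0.0, 0.0, -71.29]
[-0.07  0.46  0.12  1.23 -0.    1.4 ]
```

View pics/c8.png

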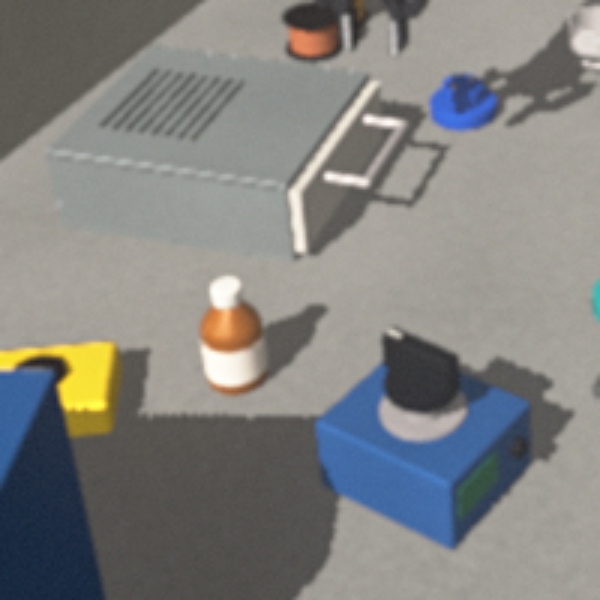

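Emit:
apply_moves:
  jaw: [0,0,0,0,0,0,0,0,0,0]
  slide:
    - [39,-18,8]
    - [78,-36,8]
    - [117,-54,8]
    - [156,-72,8]
    - [195,-90,8]
    - [234,-108,8]
    - [273,-126,8]
    - [310,-144,8]
    - [348,-161,8]
    - [348,-161,8]
  angular:
    - [0,0,-8]
    - [0,0,-16]
    - [0,0,-24]
    - [0,0,-32]
    - [0,0,-40]
    - [0,0,-48]
    - [0,0,-56]
    - [0,0,-64]
    - [0,0,-71]
    - [0,0,-71]

```text
time: 28.65
eef_pos: [431.5, 371.0, 243.7]
tcp_rot: [-0.35, -3.12, 0.001]
contact_force: [-0.7, -0.5, -0.7]
grip_width: 42.9
finger_force: 0.0
```

```bash
python3 - <<'E'
from h import *
rel(433.5,368,180,77.3)
E
```

```text
slide [-2.8, -2.4, 63.7] ang [-0.06, -0.13, -0.1]
```

Emit:
apply_moves:
  jaw: [0,0,0,0,-1,-1,-1,-1,-1]
  slide:
    - [-3,-2,25]
    - [-3,-2,50]
    - [-3,-2,62]
    - [-3,-2,64]
    - [-3,-2,64]
    - [-3,-2,64]
    - [-3,-2,64]
    - [-3,-2,64]
    - [-3,-2,64]
  angular:
    - [0,0,0]
    - [0,0,0]
    - [0,0,0]
    - [0,0,0]
    - [0,0,0]
    - [0,0,0]
    - [0,0,0]
    - [0,0,0]
    - [0,0,0]
  squeeze: 60

```text
time: 29.55
eef_pos: [437.6, 367.0, 182.5]
tcp_rot: [0.363, 3.119, 0.007]
contact_force: [1.8, 11.1, -3.4]
grip_width: 14.8
finger_force: 60.2
```

Emit:
apply_moves:
  jaw: [-1,-1,-1,-1,-1,-1,-1,-1,-1,-1]
  slide:
    - [0,1,3]
    - [0,1,6]
    - [0,1,9]
    - [0,1,12]
    - [0,1,15]
    - [0,1,17]
    - [0,1,19]
    - [0,1,20]
    - [0,1,21]
    - [0,1,21]
  angular:
    - [0,0,0]
    - [0,0,0]
    - [0,0,0]
    - [0,0,0]
    - [0,0,0]
    - [0,0,0]
    - [0,0,0]
    - [0,0,0]
    - [0,0,0]
    - [0,0,0]

```text
time: 30.55
eef_pos: [438.0, 367.6, 164.5]
tcp_rot: [0.362, 3.116, 0.008]
contact_force: [-10.6, -0.7, 47.6]
grip_width: 14.7
finger_force: 68.1
```

Emit:
apply_moves:
  jaw: [-1,-1,-1,-1,-1,-1,-1,-1,-1,-1]
  slide:
    - [0,0,-2]
    - [0,-0.5,-2]
    - [0,-1,-2]
    - [0.3,-1.7,-2]
    - [0.3,-2.3,-2]
    - [0.6,-2.8,-2]
    - [1,-3.3,-2]
    - [1.3,-3.8,-2]
    - [1.7,-4.2,-2]
    - [1.7,-4.2,-2]
  angular:
    - [0,0,0]
    - [0,0,7]
    - [0,0,14]
    - [0,0,21]
    - [0,0,28]
    - [0,0,35]
    - [0,0,42]
    - [0,0,49]
    - [0,0,55]
    - [0,0,55]

```text
time: 31.55
eef_pos: [434.6, 363.7, 164.8]
tcp_rot: [-1.767, -2.597, -0.007]
contact_force: [-8.1, 3.5, 26.9]
grip_width: 15.1
finger_force: 64.9
```

```bash
python3 - <<'E'
from h import *
s=robot.read_state();print(s['wrist_torque'].round(2),s['contact_force'].round(1),s['joints'].round(2));rel(438,364,164,77.3-60)
E
```

```text
[0.66 1.97 0.03] [-8.1  3.5 26.9] [ 0.55  0.41 -0.22  0.94  0.    1.75]
slide [-1.0, 3.2, 0.8] ang [0.19, -0.16, 4.23]
```

Continue past 60° until the stop resists.

Emit:
apply_moves:
  jaw: [-1,-1,-1,-1,-1,-1]
  slide:
    - [0,0,0]
    - [0,0,0]
    - [0,0,0]
    - [0,0,0]
    - [0,0,0]
    - [0,0,0]
  angular:
    - [0,0,3]
    - [0,0,6]
    - [0,0,9]
    - [0,0,11]
    - [0,0,12]
    - [0,0,12]

```text
time: 32.15
eef_pos: [434.2, 363.4, 164.8]
tcp_rot: [-2.023, -2.403, -0.005]
contact_force: [-11.3, -0.7, 30.3]
grip_width: 14.7
finger_force: 86.7
```

```bash
python3 - <<'E'
from h import *
s=robot.read_state();print(s['wrist_torque'].round(2),s['contact_force'].round(1));M=R.from_rotvec(s['tcp_rot']).as_matrix();print(np.degrees(np.arctan2(M[1,1],M[0,1])))
E
```

```text
[-0.15  2.47  1.93] [-11.3  -0.7  30.3]
9.827453975225602
```

Emit:
apply_moves:
  jaw: [-1,0,0,0,0,0,0,0,0,0]
  slide:
    - [0,0,-1]
    - [0,0,-1]
    - [0,0,-1]
    - [0,0,-1]
    - [0,0,-1]
    - [0,0,-30]
    - [0,0,-70]
    - [0,0,-110]
    - [-40,0,-110]
    - [-80,0,-110]
  angular:
    - [0,0,-4]
    - [0,0,-5]
    - [0,0,-5]
    - [0,0,-5]
    - [0,0,-5]
    - [0,0,-5]
    - [0,0,-5]
    - [0,0,-5]
    - [0,0,-5]
    - [0,0,-5]

```text
time: 33.15
eef_pos: [448.2, 283.6, 273.1]
tcp_rot: [1.916, 2.488, 0.003]
contact_force: [1.3, -0.4, -0.9]
grip_width: 42.8
finger_force: 0.0
```

```bash
python3 - <<'E'
from h import *
p,d=shot('top','t7.png');s_,ds=shot('side','s7.png');print(robot.read_state()['eef_pos'])
for n,q in(('top',d),('side',ds)):
    P=cloud(n,q);m=(P[...,2]>105)&(P[...,2]<150)&(abs(P[...,0]-434)<45)&(abs(P[...,1]-367)<45)
    print(n,m.sum(),np.nanpercentile(P[m][:,2],[50,90]) if m.sum() else '',(fitline(P[m]),rect(P[m])) if m.sum()>20 else '')
cv2.imwrite('pics/c9.png',np.hstack([p[90:340,60:430],s_[130:380,60:360]])[:,:,::-1])
E
```

```text
[448.36294946 280.79168561 272.51876194]
top 0  
side 176 [119.50244681 122.1704934 ] ((array([431.6, 371.4]), -74.4, 61.0), (array([433. , 371.6]), array([16.5, 63.2]), 17.8))
```

View pics/c9.png

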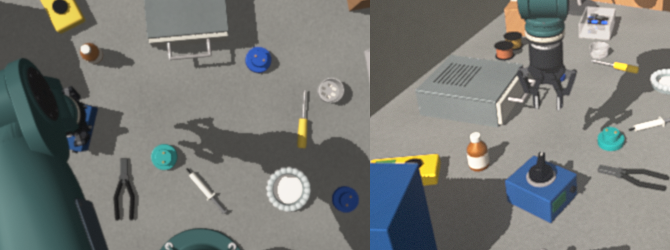

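```bash
python3 -c "
from plant import robot
print(robot.job_done())"
```

```text
the job is handed in; nothing more can be done
None
```

I handed the job in after about 33 s of robot time. All three white lamps are in separate drawer bays, boss up. The drawer is pushed shut to its stop, and the plug was then pushed home (top at about 119 mm) and twisted clockwise about 60° to its stop. The result of the judging was not shown.

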